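# Clear the dividing fixture and index it to the third stop

## Task

A steel vee block has been left on the dividing fixture's wooden board, in the path of the index arm: lift it away first and put it in the shallow metal tray. Then take the black wing grip of the dial and turn it clockwise (seen from above), counting the clicks, until it has dropped into its third stop; do not run past that stop. Finish while still holding the grip firmly between the fingers with the dial settled in that stop, and leave all the other tools and parts where they lie.

Things in the scene. Friction and masses are not known exactly. Their poses are not given: they have to be found in the camera images.
- knob_grip (a point): On the dial's vertical axis, half-way up its black wing grip, z about 85 mm: an upright bar 44 mm long (this point's x), 16 mm thick (its y), its top 18 mm above this point. It stands on a steel dial 96 mm across, whose top is 24 mm below this point. The dial only turns.
- index_tip (a point): Tip of the steel index arm that turns with the dial: 10 mm wide, 7 mm thick, running from the dial along the wing grip's +x to 105 mm from the axis, at z about 55 mm, over the wooden board (z = 40 mm). Four dark lines in the wood just beyond the tip's path mark the four stops, in the order in which the arm passes them; the vee block may hide some.
- index_knob (a joint): Dial angle, rad, growing clockwise from above, 0 to 1.80. Starts at 0.02 to 0.20, free up to 0.25. Ridges pass a spring plunger at 0.42, 0.78, 1.14, 1.50; past each the dial drops with a click into a stop: 0.60 first, 0.96 second, 1.32 third, 1.68 fourth (free play 0.02). Each ridge takes about 0.2 N m, then drives the dial on into the stop; friction 0.01 N m.
- index_base: The fixed wooden board of the fixture: 240 mm (its x) by 270 mm (its y), 40 mm high, origin at the centre of its underside. The dial's axis is 35 mm from the centre towards -y. At dial angle q the arm points 2.269 - q rad counter-clockwise from its x. The plunger's housing (34 by 36 mm, top at z = 64 mm) stands 80 mm from the axis towards -y.
- vee_center (a point): Centre, half-way up, of the loose steel vee block: 34 mm wide (its x), 50 mm long (its y), 55 mm high, flat upright sides, a groove along its top 18 mm deep; about 0.45 kg. It starts upright on the wooden board (this point at z = 67.5 mm), where the index arm would run into it before the third stop.
- vee_block: The same vee block; origin at the centre of its underside.
- tray_in (a point): Centre of the inner floor of the shallow metal tray (floor 6 mm or less above the bench). The tray is fixed, outside 150 mm (its x) by 200 mm (its y), 28 mm high, walls 6 mm. A steel ring lies in its -y half; the +y half is empty.
- collar: Bystander, not to be moved: a plain steel ring, 40 mm across and 18 mm high, lying in the tray near its -y end.
- bushing: Bystander, not to be moved: a small steel ring, 26 mm across and 22 mm high, standing on the wooden block near its front right corner.
- file: Bystander, not to be moved: a flat steel file with a wooden handle, 290 mm long, 22 mm high at most, lying on the bench; origin 10 mm from the middle of its length towards the tip, x towards the tip.
- hammer: Bystander, not to be moved: a hammer with a wooden handle, 260 mm long, lying on the bench; head at its +x end.
- screwdriver: Bystander, not to be moved: a screwdriver with a black handle, 200 mm long, lying on the bench.
- tin: Bystander, not to be moved: a closed round metal tin, 68 mm across and 50 mm high, standing on the bench.
There are look-alikes about, which are no part of the job. Of the things shaped like the vee_block, the dark steel one is meant.

How it is judged:
By the outcome, as a careful person would: the job done as asked, in the order asked, and still so for the second after the job is handed in, while the arm keeps its last pose, push and grip.
It also fails if it takes over 54 s, if anything falls off the work surface, if the arm or the gripper's body presses on something with over 40 N, if the wrist force passes 120 N, or if a joint passes its speed limit or range.

## Robot

A 7-joint arm with a two-finger parallel gripper is mounted at the origin on the work surface. World frame = base frame: x ahead of the robot, y to its left, z up, the work surface at z = 0. Lengths are in m, angles in rad, forces in N, time in s.
With the tool pointing down it reaches from about 0.425 to 0.875 m from the base axis. Payload 4.7 kg.
Tool frame: the origin (TCP) lies on the centre line of the jaws, within the pads' length; the fingertips stand 14 mm ahead of it and the grasp point (between the pads) lies 5 mm behind it; z points along the fingers, y is the direction in which the jaws open and shut (so a half turn about z gives the same grasp; the last joint's range is limited). The gripper opens to 87 mm and grips with 3 to 60 N. Pads are 19 mm wide; open, the fingers measure 117 mm over their backs; the gripper's body (75 mm by 190 mm) begins 51 mm behind the grasp point.
Start: joints at [-1.325, 0.321, -0.07, 1.45, 0.023, 1.371, -0.057], TCP at [0.149, 0.633, 0.237] pointing down, gripper open.
Joint ranges: [-2.86, 2.86], [-0.3, 2.09], [-1.38, 1.24], [0.06, 2.45], [-1.56, 4.7], [0.09, 2.05], [-2.69, 2.69]. Speed limits (rad/s): [2.57, 2.57, 3.14, 3.14, 3.14, 3.14, 3.14].

## Interface

Orientations are given as a rotation vector (axis times angle).
In Python, from bench import ctrl, optics, models gives the robot as it stands. The module is installed in compiled form; this text tells all that it offers.
- The arm moves only by the tool arm_command, never from a script. Its argument "motion" is a list of rows, each a list of 3 entries, a list of its own where there are three numbers: the shift along the tool's x, y, z in mm, then the turn, a rotation vector about the tool's x, y, z in degrees, then the closure, from 0 (fully open) to 1 (shut). In form: [[[x, y, z], [ax, ay, az], claw], ...]. A call has 1 to 8 rows; each row shifts and turns the commanded pose from where the row before left it, along the tool's axes as they then stand; what a row does not reach is not made up. A row lasts 1/12 s, in which the tool goes at most 41.7 mm and 7.16 degrees, less where a joint would pass 70% of its speed; a pose out of reach is approached as far as the arm can. A call with a gripper value outside its range is refused whole. The fingers move at their own pace and stop on an object; "force" is the grip in N (left out, the last holds). Time passes only in rows, so rows that do not move let the fingers close. It gives the time, the measured TCP pose, the force and the opening at its end, in the units of the state.
- ctrl.get_state(): the state, without advancing time (a new reading comes with each control period).
- optics.get_image(name): name is "side" or "top"; returns (picture, depth): 384x512x3 uint8, blue, green, red; 384x512 float32, m along the optical axis (not along the pixel's ray), 0 where there is no reading.
- optics.camera_model(name): a dict with "fovy" (degrees; the focal length in pixels is half the picture's height over the tangent of half this angle, whatever the lens; pixels are square), "cx", "cy" (the principal point, pixels), "rvec" (rotation vector, rad) and "tvec" (3), from world to camera coordinates, as OpenCV has them. Camera axes: x right, y down, z forward; pixel columns grow to the right and rows downward; lengths in m; the calibration is good to about 2 mm. A picture is of the moment at which its call begins. camera_model takes no time and is no camera call.
- ctrl.close_job(): hands the job in, once; it reports no verdict.
Trained networks look in the newest picture that a camera, given by its name, has taken for a name from the list of things; names that differ only in an ending like _2 or _b are one class to them, and where a whole thing is asked for, a point or a joint stands for the part that bears it (a point fixed in the world has none). Each returns a list of dicts, best first, with "conf" (0 to 1); they miss things now and then, are a little off and sometimes report something else, mostly with a low value. They report only what shows in the picture. A call takes as long as a camera call. They do not tell look-alikes from the thing itself.
- models.search_frame(camera, target): "location" ([x, y, z] in m, in the coordinates of the camera as it stood for that picture, good to about 4 mm: the middle of the surface that is visible of it).
- models.silhouettes(camera, target): "pixels" (384x512 bool, what is visible of it).
The state is a dict: "time": time; "joint_positions": joint angles; "qd": joint speeds; "joint_torque": joint torques, N m; "position": TCP position; "tool_rot": TCP orientation; "ft_force": force on the tool from outside, world axes, zero at the start; "torque": the same for the moment, N m; "grip_width": opening from 0.0 (shut) to 1.0 (fully open).
Only numpy, scipy, OpenCV 4.12 (cv2) and the standard library are available. Lean on these libraries where they do the work, as an engineer would, in place of code of your own. Each camera call takes 0.05 s, during which the arm holds its last target.

## Working session

There is one attempt and no reset: what is moved stays moved. The work goes in short steps, Python scripts to look and compute and a tool call to move; the robot and the scene stay as the last step left them, time stands still between calls to the robot, and variables do not carry over. Pictures are saved under pics/ and viewed, and the job is handed in when it is done.

Besides the shell and the picture viewer there is one more tool, called after ">>>" by a JSON object that holds its "api" and its "payload", one argument or row to a line. arm_command: Moves the arm, as the interface text tells. Its arguments: {"type":"object","properties":{"motion":{"type":"array","items":{"type":"array"}},"force":{"type":"number"}},"required":["motion"]}

```bash
mkdir -p pics
python3 - <<'E'
from bench import ctrl, optics, models
import cv2,numpy as np
s=ctrl.get_state()
for k,v in s.items(): print(k,np.round(v,4))
for n in("side","top"):
    im,d=optics.get_image(n); cv2.imwrite(f'pics/{n}0.png',im); np.save(f'{n}0.npy',d); print(n,optics.camera_model(n))
E
```

```text
time 0.0
joint_positions [-1.3249  0.3218 -0.0701  1.4517  0.0226  1.3708 -0.0569]
qd [ 0.0003  0.001   0.0002 -0.0013  0.0012 -0.0005 -0.0014]
joint_torque [ 9.00000e-04 -4.91294e+01 -4.03600e-01 -3.12526e+01 -6.41000e-02
  4.37000e-02  2.00000e-04]
position [0.1493 0.6321 0.2355]
tool_rot [-3.6320e-01 -3.1204e+00  3.1000e-03]
ft_force [ 0.2435  0.7091 -0.4142]
torque [-0.012   0.0098 -0.0206]
grip_width 0.9981
side {'fovy': 46.945892433316786, 'cx': 253.5485176131412, 'cy': 187.93174605431165, 'rvec': array([ 2.39954669, -0.37515194,  0.14293387]), 'tvec': array([-0.48276892,  0.17882888,  1.35388258])}
top {'fovy': 49.63693024224993, 'cx': 257.1145352152799, 'cy': 191.31732155558967, 'rvec': array([ 2.17643029, -2.22770441,  0.06990271]), 'tvec': array([0.02360826, 0.5117822 , 1.27928644])}
```

View pics/side0.png

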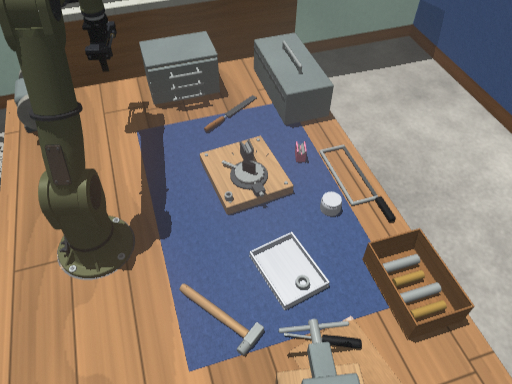

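View pics/top0.png

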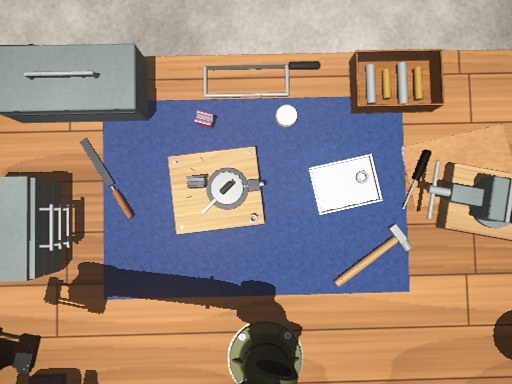

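The side picture shows the board at about (247,173), with the dark vee block at (248,152), and the tray at (290,270). In the top picture, the board is at (217,190), the dial at (227,187), the dark block at (196,181) and the tray at (346,184), with its ring at (361,177). I'll zoom in next.

```bash
cat > h.py <<'E'
import cv2,numpy as np
from bench import ctrl,optics,models
def cam(n):
    m=optics.camera_model(n); f=192/np.tan(np.radians(m['fovy']/2))
    R=cv2.Rodrigues(m['rvec'])[0]; return f,m['cx'],m['cy'],R,m['tvec']
def px2w(n,u,v,d):
    f,cx,cy,R,t=cam(n); u,v,d=map(np.asarray,(u,v,d))
    p=np.stack([(u-cx)/f*d,(v-cy)/f*d,d+0*u],-1); return (p-t)@R
def ray_z(n,u,v,z):
    f,cx,cy,R,t=cam(n); C=-R.T@t; r=R.T@np.array([(u-cx)/f,(v-cy)/f,1]); return C+r*(z-C[2])/r[2]
def w2px(n,p):
    f,cx,cy,R,t=cam(n); q=R@np.asarray(p)+t; return np.array([f*q[0]/q[2]+cx,f*q[1]/q[2]+cy])
E
python3 - <<'E'
from h import *
t=cv2.imread('pics/top0.png'); s=cv2.imread('pics/side0.png')
cv2.imwrite('pics/t0z.png',cv2.resize(t[140:245,160:275],None,fx=5.2,fy=5.2,interpolation=cv2.INTER_CUBIC))
cv2.imwrite('pics/s0z.png',cv2.resize(s[130:220,195:300],None,fx=6,fy=6,interpolation=cv2.INTER_CUBIC))
for n in('top','side'):
    optics.get_image(n)
    f,cx,cy,R,tt=cam(n)
    for k in('knob_grip','index_tip','index_base','vee_center','tray_in','collar','vee_block'):
        print(n,k,[(round(r['conf'],2),np.round((np.array(r['location'])-tt)@R,4)) for r in models.search_frame(n,k)])
E
```

```text
top knob_grip [(0.91, array([0.5143, 0.1035, 0.0654])), (0.3, array([0.5334, 0.1918, 0.0838]))]
top index_tip [(0.98, array([0.5218, 0.104 , 0.0642]))]
top index_base [(0.97, array([0.5103, 0.135 , 0.0396]))]
top vee_center [(0.53, array([0.5423, 0.189 , 0.0824])), (0.51, array([0.7425, 0.1697, 0.0418])), (0.27, array([0.5743, 0.4842, 0.0062]))]
top tray_in [(0.62, array([ 0.5264, -0.2605,  0.0067])), (0.38, array([0.5151, 0.1331, 0.0383]))]
top collar [(0.61, array([ 0.5497, -0.3156,  0.0202]))]
top vee_block [(0.77, array([0.5394, 0.1932, 0.0837])), (0.57, array([0.7359, 0.1676, 0.0368]))]
side knob_grip [(0.72, array([0.5133, 0.0981, 0.058 ]))]
side index_tip [(0.62, array([0.5153, 0.0989, 0.0608]))]
side index_base [(0.85, array([0.5021, 0.1   , 0.035 ]))]
side vee_center [(0.77, array([0.5439, 0.183 , 0.0777])), (0.7, array([0.7354, 0.1559, 0.0374]))]
side tray_in [(0.72, array([ 0.5241, -0.2545,  0.0033]))]
side collar [(0.72, array([ 0.5478, -0.3165,  0.0184]))]
side vee_block [(0.73, array([0.5445, 0.1831, 0.0786])), (0.59, array([0.7388, 0.1538, 0.0441]))]
```

View pics/t0z.png

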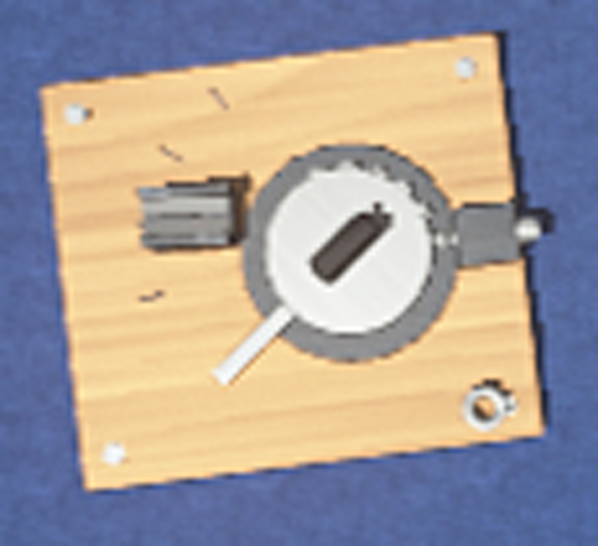

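View pics/s0z.png

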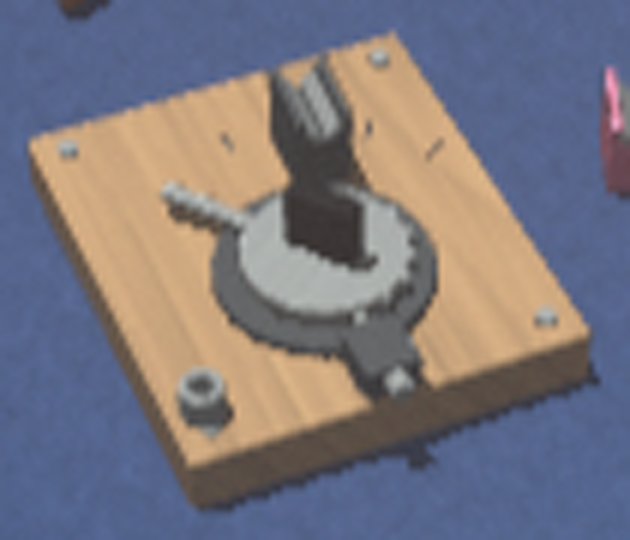

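The zoomed top view shows the dark vee block at about (188,215) in zoom pixels, its length running left to right. The arm tip is at (222,378), the black grip at (352,243), and three marks are visible at (150,296), (170,153) and (217,97). Next I'll fit the geometry from both depth clouds.

Run:
```python
from h import *
U,V=np.meshgrid(np.arange(512),np.arange(384))
im={'top':cv2.imread('pics/top0.png'),'side':cv2.imread('pics/side0.png')}
for n in('top','side'):
    d=np.load(n+'0.npy'); P=px2w(n,U,V,d); ok=d>0
    np.save(n+'P.npy',P)
    x,y,z=P[...,0],P[...,1],P[...,2]
    near=ok&(abs(x-.51)<.17)&(abs(y-.135)<.17)
    b=near&(z>.032)&(z<.046)
    print(n,'board z',np.median(z[b]),cv2.minAreaRect(P[b][:,:2].astype(np.float32)*1000))
    v=near&(z>.068)&(np.hypot(x-.543,y-.187)<.05)
    print('vee n',v.sum(),np.percentile(z[v],[50,95]),cv2.minAreaRect(P[v][:,:2].astype(np.float32)*1000), P[v].mean(0))
    g=near&(z>.085)&(np.hypot(x-.525,y-.107)<.04)
    print('grip',g.sum(),np.percentile(z[g],[50,95]) if g.any() else 0,cv2.minAreaRect(P[g][:,:2].astype(np.float32)*1000),P[g].mean(0))
    if n=='top':
        dl=near&(z>.053)&(z<.068)&(im[n].min(-1)>170)&(np.hypot(x-.525,y-.107)<.06)
        print('dial',dl.sum(),cv2.minEnclosingCircle(P[dl][:,:2].astype(np.float32)*1000),P[dl].mean(0))
    t=ok&(z>.018)&(z<.035)&(abs(x-.525)<.12)&(abs(y+.26)<.14)
    print('tray',cv2.minAreaRect(P[t][:,:2].astype(np.float32)*1000), np.median(z[ok&(np.hypot(x-.525,y+.24)<.03)]))
# image-based: mask-based ray intersect
def zr(px,py): return 160+px/5.2,140+py/5.2
for lab,px,py,z in [('tip',222,378,.0585),('gripA',325,270,.103),('gripB',380,218,.103),('m1',150,296,.04),('m3',170,153,.04),('m4',217,97,.04),('veeTL',140,186,.095),('veeTR',228,183,.095),('veeBL',145,247,.095),('veeBR',235,245,.095),('dial',352,247,.061),
 ('bTL',40,88,.04),('bTR',497,33,.04),('bBR',545,435,.04),('bBL',85,490,.04)]:
    print(lab,np.round(ray_z('top',*zr(px,py),z)[:2],4))
def zs(px,py): return 195+px/6,130+py/6
for lab,px,py,z in [('tip',165,190,.0585),('dial',325,250,.061),('m1',227,140,.04),('m3',368,128,.04),('m4',436,148,.04),('bL',30,140,.04),('bT',395,35,.04),('bR',588,335,.04),('bB',195,465,.04)]:
    print('s',lab,np.round(ray_z('side',*zs(px,py),z)[:2],4))
```

```text
top board z 0.03945534069142599 ((518.979248046875, 137.6526336669922), (240.33709716796875, 270.4483642578125), 5.5303120613098145)
vee n 213 [0.08619186 0.09655008] ((542.2130126953125, 192.56173706054688), (34.34629440307617, 50.178802490234375), 2.065154552459717) [0.5420378  0.19171267 0.08641211]
grip 83 [0.10271219 0.10615365] ((521.5682983398438, 102.0169677734375), (14.59445571899414, 41.26984786987305), 43.489662170410156) [0.52157156 0.10190344 0.10199975]
dial 679 ((517.6561889648438, 103.41146087646484), 55.85865020751953) [0.52167119 0.10366885 0.0608116 ]
tray ((527.9965209960938, -262.2586975097656), (150.03329467773438, 201.09259033203125), 11.198333740234375) 0.005700461184533984
side board z 0.039672435949939154 ((519.83740234375, 141.8561248779297), (241.6959991455078, 278.19134521484375), 5.782960891723633)
vee n 161 [0.08373484 0.0969483 ] ((543.2406005859375, 198.5889129638672), (34.373199462890625, 60.09158706665039), 2.91460919380188) [0.54343195 0.19192955 0.08433203]
grip 89 [0.1003038  0.10544599] ((522.0205688476562, 104.22402954101562), (19.692501068115234, 44.135860443115234), 50.47012710571289) [0.52275299 0.10294422 0.09839777]
tray ((529.46044921875, -258.19403076171875), (153.7333984375, 202.66244506835938), 11.216425895690918) 0.005291722439768023
tip [0.4497 0.1765]
gripA [0.5082 0.113 ]
gripB [0.5365 0.0819]
m1 [0.4985 0.2198]
m3 [0.5822 0.2069]
m4 [0.6145 0.1788]
veeTL [0.5581 0.2162]
veeTR [0.5587 0.1669]
veeBL [0.5238 0.2139]
veeBR [0.5238 0.1636]
dial [0.5232 0.1002]
bTL [0.6221 0.2824]
bTR [0.6488 0.0135]
bBR [ 0.412 -0.009]
bBL [0.3866 0.2593]
s tip [0.4521 0.1763]
s dial [0.5242 0.1015]
s m1 [0.5016 0.2229]
s m3 [0.584  0.2073]
s m4 [0.6169 0.1791]
s bL [0.3909 0.2583]
s bT [0.625  0.2798]
s bR [0.649  0.0148]
s bB [ 0.4177 -0.0075]
```

```bash
cat >> h.py <<'E'
def to(x,y,z,yaw=None):
    """from current TCP to target TCP; yaw = world angle (deg) of tool y (mod 180)"""
    s=ctrl.get_state(); p=np.array(s['position']); R=cv2.Rodrigues(np.array(s['tool_rot']))[0]
    a=np.degrees(np.arctan2(R[1,1],R[0,1])); tilt=np.degrees(np.arccos(-R[2,2]))
    print('t',round(s['time'],2),'pos',np.round(p,4),'ywAng',round(a,2),'tilt',round(tilt,2),'F',np.round(s['ft_force'],1),'T',np.round(s['torque'],2),'w',round(s['grip_width'],3),'q7',round(s['joint_positions'][6],2))
    print('shift mm',np.round(R.T@(np.array([x,y,z])-p)*1000,1))
    if yaw is not None:
        d=(yaw-a+90)%180-90; print('turn z deg',round(-d,2)) 
        c=np.array([np.cos(np.radians(yaw)),np.sin(np.radians(yaw)),0])
        if c@R[:,1]<0:c=-c
        Rt=np.stack([np.cross(c,[0,0,-1]),c,[0,0,-1.]],1); print('turn rvec deg',np.round(np.degrees(cv2.Rodrigues(R.T@Rt)[0].ravel()),2))
E
python3 - <<'E'
from h import *
P=np.load('topP.npy')
x,y,z=P[...,0],P[...,1],P[...,2]
m=(z>.08)&(y>.25)&(x>.1)
print(P[m].min(0),P[m].max(0))
for a in np.arange(.1,1,.1):
    r=m&(abs(x-a)<.05); print(round(a,1), y[r].min() if r.any() else 0, z[r].max() if r.any() else 0)
to(.25,.452,.2355,2.5)
E
```

```text
[0.10006284 0.34644197 0.08002429] [0.93503207 0.74253902 0.39284295]
0.1 0.5337267577403001 0.38103981413385724
0.2 0.5312741709849818 0.39284295360532023
0.3 0.6157863643320092 0.18573235853321712
0.4 0.5755599083983206 0.18829055312722215
0.5 0.5768811293045273 0.1857807875809197
0.6 0.6173857776178455 0.1846910416741975
0.7 0.34856476272247977 0.15575441018235442
0.8 0.3464419665741655 0.19029180504674936
0.9 0.3470459936508425 0.15752237349785012
t 0.9 pos [0.1493 0.6326 0.2366] ywAng 76.72 tilt 0.01 F [-0.7 -0.3  0.7] T [0.01 0.04 0.02] w 0.999 q7 -0.06
shift mm [-139.5 -152.7    1.1]
turn z deg 74.22
turn rvec deg [ 1.000e-02 -0.000e+00  7.422e+01]
```

>>> {"api": "arm_command", "payload": {
  "motion": [
    [[-23, -25.5, 0], [0, 0, 0], 0],
    [[-23, -25.5, 0], [0, 0, 0], 0],
    [[-23, -25.5, 0], [0, 0, 0], 0],
    [[-23, -25.5, 0], [0, 0, 0], 0],
    [[-23, -25.5, 0], [0, 0, 0], 0],
    [[-23, -25.5, 0], [0, 0, 0], 0]
  ]
}}

```text
time: 1.4
position: [0.2491, 0.4505, 0.2367]
tool_rot: [0.363, 3.12, 0.001]
ft_force: [0.6, -0.2, -0.8]
grip_width: 0.998
```

>>> {"api": "arm_command", "payload": {
  "motion": [
    [[-28.6, -15.5, 0], [0, 0, 0], 0],
    [[-28.6, -15.5, 0], [0, 0, 0], 0],
    [[-28.6, -15.5, 0], [0, 0, 0], 0],
    [[-28.6, -15.5, 0], [0, 0, 0], 0],
    [[-28.6, -15.5, 0], [0, 0, 0], 0],
    [[-28.6, -15.5, 0], [0, 0, 0], 0],
    [[-28.6, -15.5, 0], [0, 0, 0], 0],
    [[-28.6, -15.5, 0], [0, 0, 0], 0]
  ]
}}

```text
time: 2.07
position: [0.4438, 0.2776, 0.237]
tool_rot: [0.363, 3.12, 0.001]
ft_force: [0.1, 0.0, 0.3]
grip_width: 1.0
```

>>> {"api": "arm_command", "payload": {
  "motion": [
    [[-28.6, -15.5, 0], [0, 0, 0], 0],
    [[-28.6, -15.5, 0], [0, 0, 0], 0],
    [[-28.6, -15.5, 0], [0, 0, 0], 0],
    [[-28.6, -15.5, 0], [0, 0, 0], 0],
    [[0, 0, 0], [0, 0, 6.7], 0],
    [[0, 0, 0], [0, 0, 6.7], 0],
    [[0, 0, 0], [0, 0, 6.7], 0],
    [[0, 0, 0], [0, 0, 6.7], 0]
  ]
}}

```text
time: 2.73
position: [0.5399, 0.1919, 0.2366]
tool_rot: [-1.086, -2.948, -0.0]
ft_force: [-0.2, -0.1, 0.7]
grip_width: 1.002
```

>>> {"api": "arm_command", "payload": {
  "motion": [
    [[0, 0, 0], [0, 0, 6.7], 0],
    [[0, 0, 0], [0, 0, 6.7], 0],
    [[0, 0, 0], [0, 0, 6.7], 0],
    [[0, 0, 0], [0, 0, 6.7], 0],
    [[0, 0, 0], [0, 0, 6.7], 0],
    [[0, 0, 0], [0, 0, 6.7], 0],
    [[0, 0, 0], [0, 0, 6.7], 0],
    [[0, 0, 0], [0, 0, 0], 0]
  ]
}}

```text
time: 3.4
position: [0.5398, 0.1922, 0.2367]
tool_rot: [2.165, 2.276, 0.001]
ft_force: [0.0, -0.7, -0.6]
grip_width: 0.997
```

Run:
```python
from h import *
to(.5425,.192,.16,2.5)
im,d=optics.get_image('side'); cv2.imwrite('pics/s1.png',im)
```

```text
t 3.4 pos [0.5398 0.1922 0.2367] ywAng 2.86 tilt 0.02 F [ 0.  -0.7 -0.6] T [-0.1   0.02  0.04] w 0.997 q7 -0.27
shift mm [-0.4  2.6 76.7]
turn z deg 0.36
turn rvec deg [ 0.02 -0.01  0.36]
```

View pics/s1.png

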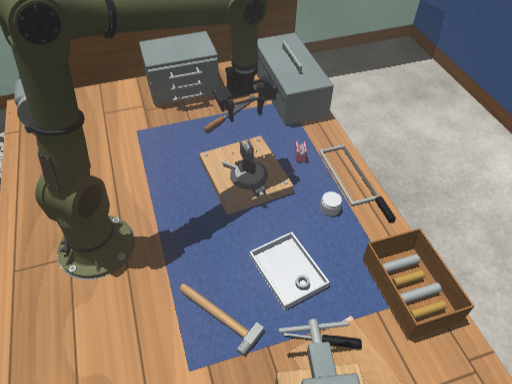

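The gripper, at about (240,95), hangs above the block with its jaws along world x. Going down.

>>> {"api": "arm_command", "payload": {
  "motion": [
    [[-0.4, 2.6, 20], [0, 0, 0.3], 0],
    [[0, 0, 30], [0, 0, 0], 0],
    [[0, 0, 30], [0, 0, 0], 0],
    [[0, 0, 30], [0, 0, 0], 0],
    [[0, 0, 30], [0, 0, 0], 0],
    [[0, 0, 20], [0, 0, 0], 0],
    [[0, 0, 10], [0, 0, 0], 0],
    [[0, 0, 0], [0, 0, 0], 0]
  ]
}}

```text
time: 4.12
position: [0.5407, 0.1913, 0.0642]
tool_rot: [-2.164, -2.275, 0.007]
ft_force: [0.5, -1.2, -1.0]
grip_width: 0.999
```

Run:
```python
from h import *
to(.5425,.192,.066,2.5)
for n in('side','top'):
    im,d=optics.get_image(n); cv2.imwrite(f'pics/{n}2z.png',cv2.resize(im[100:250,150:320],None,fx=4,fy=4,interpolation=cv2.INTER_CUBIC))
```

```text
t 4.12 pos [0.5407 0.1913 0.0642] ywAng 2.85 tilt 0.26 F [ 0.5 -1.2 -1. ] T [-0.1   0.04  0.03] w 0.999 q7 -0.2
shift mm [ 0.6  1.8 -1.8]
turn z deg 0.35
turn rvec deg [-0.24  0.11  0.35]
```

View pics/side2z.png

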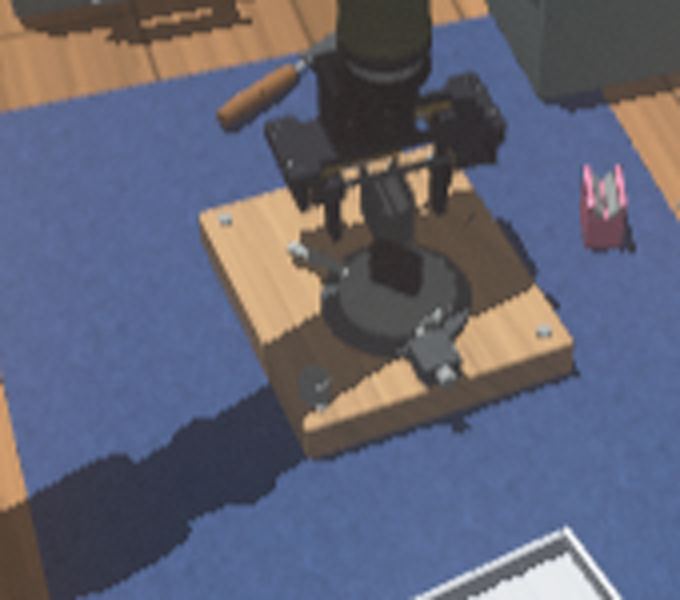

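The fingers straddle the block: the left finger is at (335,210), the right at (440,185), and the block between them. Closing.

>>> {"api": "arm_command", "payload": {
  "motion": [
    [[0, 1.5, 0], [0, 0, 0], 0.3],
    [[0, 0, 0], [0, 0, 0], 0.5],
    [[0, 0, 0], [0, 0, 0], 0.7],
    [[0, 0, 0], [0, 0, 0], 0.8],
    [[0, 0, 0], [0, 0, 0], 0.8],
    [[0, 0, 0], [0, 0, 0], 0.8],
    [[0, 0, 0], [0, 0, 0], 0.8],
    [[0, 0, 0], [0, 0, 0], 0.8]
  ],
  "force": 40
}}

```text
time: 4.88
position: [0.5439, 0.192, 0.0666]
tool_rot: [-2.168, -2.274, -0.0]
ft_force: [0.0, -0.6, 0.0]
grip_width: 0.477
```

>>> {"api": "arm_command", "payload": {
  "motion": [
    [[0, 0, -5], [0, 0, 0], 0.8],
    [[0, 0, -10], [0, 0, 0], 0.8],
    [[0, 0, -20], [0, 0, 0], 0.8],
    [[0, 0, -25], [0, 0, 0], 0.8],
    [[0, 0, -25], [0, 0, 0], 0.8],
    [[0, 0, -25], [0, 0, 0], 0.8],
    [[0, 0, -10], [0, 0, 0], 0.8],
    [[0, 0, 0], [0, 0, 0], 0.8]
  ]
}}

```text
time: 5.55
position: [0.5455, 0.1924, 0.1896]
tool_rot: [2.167, 2.272, 0.008]
ft_force: [0.8, -0.7, -3.5]
grip_width: 0.388
```

Run:
```python
from h import *
to(.519,-.215,.19,11.2)
im,d=optics.get_image('side'); cv2.imwrite(f'pics/s3z.png',cv2.resize(im[60:250,150:320],None,fx=3.1,fy=3.1,interpolation=cv2.INTER_CUBIC))
```

```text
t 5.55 pos [0.5455 0.1924 0.1896] ywAng 2.71 tilt 0.31 F [ 0.8 -0.7 -3.5] T [-0.04 -0.02  0.03] w 0.388 q7 -0.25
shift mm [-405.7  -45.8   -1.7]
turn z deg -8.49
turn rvec deg [ 0.28 -0.12 -8.49]
```

View pics/s3z.png

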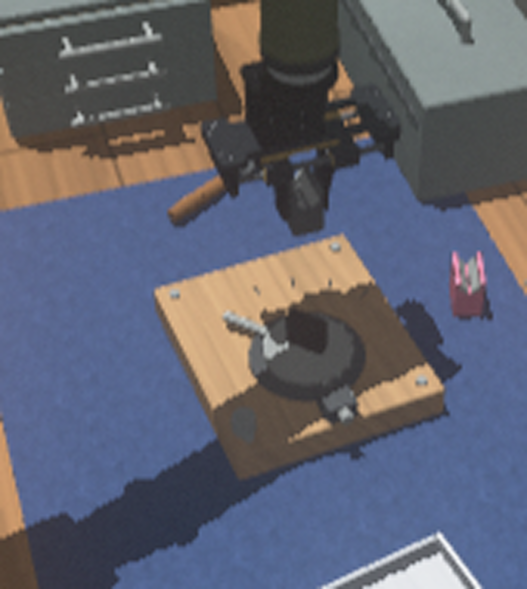

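The block hangs in the jaws at about (305,205), but the fingers were still closing when the lift began. I'll measure where it sits relative to the TCP.

Run:
```python
from h import *
U,V=np.meshgrid(np.arange(512),np.arange(384))
im,d=optics.get_image('side')
P=px2w('side',U,V,d)
r=models.silhouettes('side','vee_block')
for q in r:
    m=q['pixels']&(d>0); p=P[m]; 
    print(q['conf'],m.sum(),np.round(np.median(p,0),3),np.round(np.percentile(p[:,2],[0,2,5,10,50,90,98]),4))
m=(d>0)&(np.hypot(P[...,0]-.5455,P[...,1]-.19)<.04)&(P[...,2]>.08)&(P[...,2]<.24)
z=P[m][:,2]; print(m.sum(),np.round(np.percentile(z,[0,1,3,10,50]),4))
h,e=np.histogram(z,bins=np.arange(.1,.24,.005)); print(list(zip(np.round(e,3),h)))
ys=P[m&(P[...,2]<.18)]; print(ys.min(0),ys.max(0))
ctl=ctrl.get_state(); print(ctl['position'])
```

```text
0.75 198 [0.548 0.177 0.194] [0.1539 0.1592 0.1628 0.165  0.1938 0.2085 0.2117]
0.48 214 [0.736 0.162 0.037] [-0.0023 -0.001   0.0005  0.0021  0.0369  0.0538  0.0583]
314 [0.1539 0.1562 0.1595 0.168  0.1964]
[(np.float64(0.1), np.int64(0)), (np.float64(0.105), np.int64(0)), (np.float64(0.11), np.int64(0)), (np.float64(0.115), np.int64(0)), (np.float64(0.12), np.int64(0)), (np.float64(0.125), np.int64(0)), (np.float64(0.13), np.int64(0)), (np.float64(0.135), np.int64(0)), (np.float64(0.14), np.int64(0)), (np.float64(0.145), np.int64(0)), (np.float64(0.15), np.int64(2)), (np.float64(0.155), np.int64(9)), (np.float64(0.16), np.int64(15)), (np.float64(0.165), np.int64(13)), (np.float64(0.17), np.int64(13)), (np.float64(0.175), np.int64(21)), (np.float64(0.18), np.int64(20)), (np.float64(0.185), np.int64(22)), (np.float64(0.19), np.int64(31)), (np.float64(0.195), np.int64(47)), (np.float64(0.2), np.int64(28)), (np.float64(0.205), np.int64(24)), (np.float64(0.21), np.int64(33)), (np.float64(0.215), np.int64(12)), (np.float64(0.22), np.int64(12)), (np.float64(0.225), np.int64(3)), (np.float64(0.23), np.int64(7))]
[0.51868503 0.16773425 0.15385256] [0.57172264 0.19852027 0.17991021]
[0.5427433  0.19164217 0.18479518]
```

>>> {"api": "arm_command", "payload": {
  "motion": [
    [[-20, -3, 0], [0, 0, 0], 0.8],
    [[-34, -4, 0], [0, 0, 0], 0.8],
    [[-34, -4, 0], [0, 0, 0], 0.8],
    [[-34, -4, 0], [0, 0, 0], 0.8],
    [[-34, -4, 0], [0, 0, 0], 0.8],
    [[-34, -4, 0], [0, 0, 0], 0.8],
    [[-34, -4, 0], [0, 0, 0], 0.8],
    [[-34, -4, 0], [0, 0, 0], 0.8]
  ]
}}

```text
time: 6.37
position: [0.5235, -0.0687, 0.1846]
tool_rot: [-2.166, -2.272, 0.004]
ft_force: [0.4, -0.2, -3.9]
grip_width: 0.389
```

>>> {"api": "arm_command", "payload": {
  "motion": [
    [[-34, -4, 0], [0, 0, 0], 0.8],
    [[-34, -4, 0], [0, 0, 0], 0.8],
    [[-34, -4, 0], [0, 0, 0], 0.8],
    [[-28, -3, 0], [0, 0, 0], 0.8],
    [[-18, 0, 0], [0, 0, -4.3], 0.8],
    [[0, 0, 0], [0, 0, -4.3], 0.8],
    [[0, 0, 30], [0, 0, 0], 0.8],
    [[0, 0, 30], [0, 0, 0], 0.8]
  ]
}}

```text
time: 7.03
position: [0.5175, -0.2165, 0.1256]
tool_rot: [1.992, 2.428, 0.001]
ft_force: [0.0, 1.3, -3.8]
grip_width: 0.388
```

>>> {"api": "arm_command", "payload": {
  "motion": [
    [[0, 0, 20], [0, 0, 0], 0.8],
    [[0, 0, 10], [0, 0, 0], 0.8],
    [[0, 0, 0], [0, 0, 0], 0.8]
  ]
}}

```text
time: 7.28
position: [0.5143, -0.2147, 0.0927]
tool_rot: [-1.987, -2.425, 0.006]
ft_force: [0.1, 0.6, -4.6]
grip_width: 0.386
```

Run:
```python
from h import *
to(.519,-.215,.04,11.2)
U,V=np.meshgrid(np.arange(512),np.arange(384))
for n in('side','top'):
    im,d=optics.get_image(n); cv2.imwrite(f'pics/{n}4z.png',cv2.resize(im[120:320,230:400] if n=='side' else im[110:260,270:420],None,fx=3,fy=3,interpolation=cv2.INTER_CUBIC))
to(.519,-.215,.04,11.2)
```

```text
t 7.28 pos [ 0.5143 -0.2147  0.0927] ywAng 11.32 tilt 0.43 F [ 0.1  0.6 -4.6] T [-0.04  0.07  0.06] w 0.386 q7 0.74
shift mm [-1.4  4.9 52.7]
turn z deg 0.12
turn rvec deg [-0.41 -0.15  0.12]
t 7.38 pos [ 0.5171 -0.2159  0.0964] ywAng 11.31 tilt 0.05 F [ 0.1 -0.5 -3.4] T [-0.1  -0.03 -0.  ] w 0.387 q7 0.74
shift mm [ 0.5  2.1 56.4]
turn z deg 0.11
turn rvec deg [-0.05  0.01  0.11]
```

View pics/side4z.png

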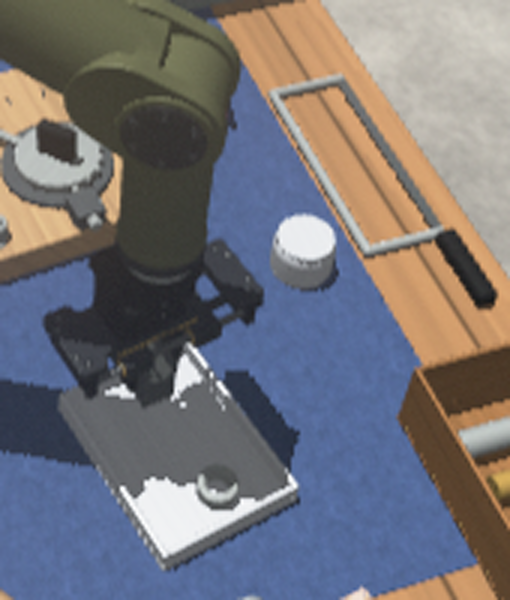

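View pics/top4z.png

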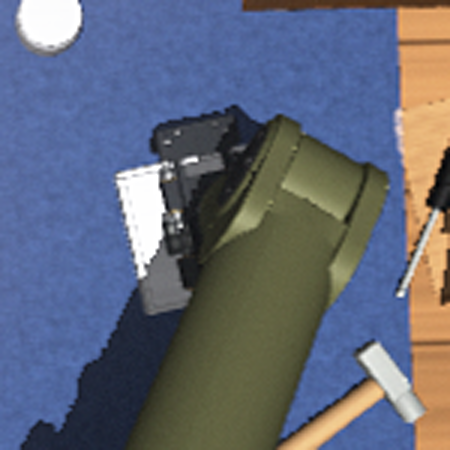

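The block hangs over the empty half of the tray, at (160,380) in the side zoom. Lowering gently.

>>> {"api": "arm_command", "payload": {
  "motion": [
    [[0, 2, 20], [0, 0, 0], 0.8],
    [[0, 0, 20], [0, 0, 0], 0.8],
    [[0, 0, 8], [0, 0, 0], 0.8],
    [[0, 0, 3], [0, 0, 0], 0.8],
    [[0, 0, 0], [0, 0, 0], 0.8]
  ]
}}

```text
time: 7.8
position: [0.5195, -0.2155, 0.046]
tool_rot: [1.991, 2.43, 0.0]
ft_force: [-0.0, 0.2, -4.5]
grip_width: 0.391
```

>>> {"api": "arm_command", "payload": {
  "motion": [
    [[0, 0, 2], [0, 0, 0], 0.8],
    [[0, 0, 2], [0, 0, 0], 0.8],
    [[0, 0, 0], [0, 0, 0], 0.8]
  ]
}}

```text
time: 8.05
position: [0.5197, -0.2155, 0.0422]
tool_rot: [1.991, 2.429, 0.001]
ft_force: [-0.2, -0.9, -3.7]
grip_width: 0.386
```

>>> {"api": "arm_command", "payload": {
  "motion": [
    [[0, 0, 2], [0, 0, 0], 0.8],
    [[0, 0, 0], [0, 0, 0], 0.8]
  ]
}}

```text
time: 8.22
position: [0.5193, -0.2153, 0.0396]
tool_rot: [1.991, 2.43, 0.0]
ft_force: [-0.2, -0.6, -4.5]
grip_width: 0.385
```

>>> {"api": "arm_command", "payload": {
  "motion": [
    [[0, 0, 1.5], [0, 0, 0], 0.8],
    [[0, 0, 0], [0, 0, 0], 0.8]
  ]
}}

```text
time: 8.38
position: [0.5191, -0.2153, 0.0379]
tool_rot: [-1.991, -2.43, -0.0]
ft_force: [0.9, 0.3, -3.4]
grip_width: 0.389
```

>>> {"api": "arm_command", "payload": {
  "motion": [
    [[0, 0, 1.5], [0, 0, 0], 0.8],
    [[0, 0, 0], [0, 0, 0], 0.8]
  ]
}}

```text
time: 8.55
position: [0.5193, -0.2154, 0.0376]
tool_rot: [-1.991, -2.429, -0.001]
ft_force: [-2.0, 1.6, 5.3]
grip_width: 0.389
```

>>> {"api": "arm_command", "payload": {
  "motion": [
    [[0, 0, 1], [0, 0, 0], 0.8],
    [[0, 0, 0], [0, 0, 0], 0.8]
  ]
}}

```text
time: 8.72
position: [0.5193, -0.2154, 0.0375]
tool_rot: [-1.991, -2.429, -0.002]
ft_force: [-6.3, 3.1, 12.2]
grip_width: 0.385
```

Contact with the tray floor at TCP z 0.0375. I'll ease off and release.

>>> {"api": "arm_command", "payload": {
  "motion": [
    [[0, 0, -1.5], [0, 0, 0], 0.8],
    [[0, 0, 0], [0, 0, 0], 0.5],
    [[0, 0, 0], [0, 0, 0], 0.4],
    [[0, 0, 0], [0, 0, 0], 0.35],
    [[0, 0, 0], [0, 0, 0], 0.35],
    [[0, 0, 0], [0, 0, 0], 0.35],
    [[0, 0, 0], [0, 0, 0], 0.35]
  ]
}}

```text
time: 9.3
position: [0.5193, -0.2154, 0.037]
tool_rot: [1.991, 2.43, 0.0]
ft_force: [-0.4, 0.4, -0.2]
grip_width: 0.639
```

>>> {"api": "arm_command", "payload": {
  "motion": [
    [[0, 0, -5], [0, 0, 0], 0.35],
    [[0, 0, -15], [0, 0, 0], 0.35],
    [[0, 0, -30], [0, 0, 0], 0.3],
    [[0, 0, -30], [0, 0, 0], 0.2],
    [[0, 0, -35], [0, 0, 0], 0.1],
    [[0, 0, -35], [0, 0, 0], 0.1],
    [[0, 0, 0], [0, 0, 0], 0.1]
  ]
}}

```text
time: 9.88
position: [0.5229, -0.2174, 0.1945]
tool_rot: [1.986, 2.421, 0.009]
ft_force: [1.0, -1.8, 0.3]
grip_width: 0.872
```

Run:
```python
from h import *
im,d=optics.get_image('side'); cv2.imwrite('pics/s5z.png',cv2.resize(im[100:320,190:400],None,fx=2.7,fy=2.7,interpolation=cv2.INTER_CUBIC))
to(.5225,.1027,.19,43)
```

```text
t 9.93 pos [ 0.5216 -0.2166  0.1914] ywAng 11.31 tilt 0.48 F [-0.   0.9 -0.2] T [-0.08  0.01  0.02] w 0.883 q7 0.67
shift mm [312.9  63.5   1.1]
turn z deg -31.69
turn rvec deg [  0.39   0.28 -31.69]
```

View pics/s5z.png

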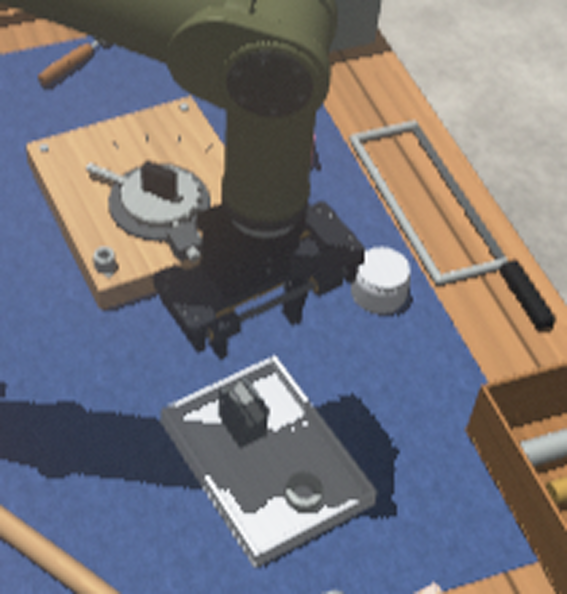

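The block stands upright in the tray's empty half, at (243,410), with the ring untouched at (303,490). Next I'll refine the dial axis, the grip angle and the marks with a clear view.

Run:
```python
from h import *
U,V=np.meshgrid(np.arange(512),np.arange(384))
im,d=optics.get_image('top'); cv2.imwrite('pics/t6z.png',cv2.resize(im[140:245,160:275],None,fx=5.2,fy=5.2,interpolation=cv2.INTER_CUBIC))
P=px2w('top',U,V,d);x,y,z=np.moveaxis(P,-1,0)
for n in('top','side'):
    I,d=optics.get_image(n);P=px2w(n,U,V,d);x,y,z=np.moveaxis(P,-1,0)
    g=(d>0)&(z>.098)&(z<.109)&(np.hypot(x-.5225,y-.103)<.035)
    p=P[g]; print(n,g.sum(),np.round(p.mean(0),4),cv2.minAreaRect(p[:,:2].astype(np.float32)*1000))
    c=np.cov(p[:,:2].T); w,v=np.linalg.eigh(c); print('bar ang',np.degrees(np.arctan2(v[1,1],v[0,1]))%180,'len',np.sqrt(w*12)*1000)
    # arm: bright px z .05-.062 r 55-108
    r=np.hypot(x-.5225,y-.1027)
    a=(d>0)&(z>.048)&(z<.064)&(r>.06)&(r<.11)&(abs(np.degrees(np.arctan2(y-.1027,x-.5225))-132)<12)
    p=P[a]; print('arm n',a.sum(),'ang',np.degrees(np.arctan2(p[:,1].mean()-.1027,p[:,0].mean()-.5225)))
```

```text
top 76 [0.5218 0.1025 0.1026] ((521.4774169921875, 101.94367218017578), (14.844348907470703, 40.937313079833984), 43.54058074951172)
bar ang 133.92636247271867 len [15.46784614 41.88918417]
arm n 49 ang 133.7594314815539
side 53 [0.5236 0.1047 0.1022] ((523.3010864257812, 105.58924865722656), (19.504764556884766, 42.46297073364258), 45.80061340332031)
bar ang 135.1262546481459 len [18.17353568 43.81258528]
arm n 44 ang 131.68411263775985
```

View pics/t6z.png

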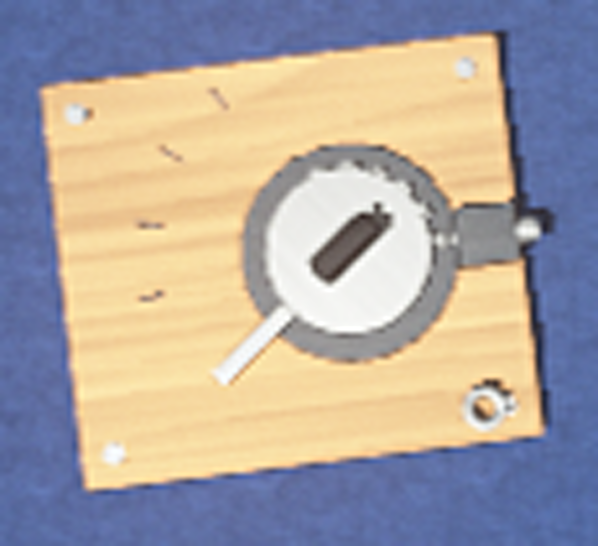

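All four marks are visible now, with the third at (170,153). The bar lies at about 133.6°, and the third stop corresponds to about 60°.

>>> {"api": "arm_command", "payload": {
  "motion": [
    [[31.5, 6.4, 0], [0, 0, 0], 0.3],
    [[31.5, 6.4, 0], [0, 0, 0], 0.4],
    [[31.5, 6.4, 0], [0, 0, 0], 0.5],
    [[31.5, 6.4, 0], [0, 0, 0], 0.5],
    [[31.5, 6.4, 0], [0, 0, 0], 0.5],
    [[31.5, 6.4, 0], [0, 0, 0], 0.5],
    [[31.5, 6.4, 0], [0, 0, 0], 0.5],
    [[31.5, 6.4, 0], [0, 0, 0], 0.5]
  ]
}}

```text
time: 10.75
position: [0.5186, 0.0432, 0.1854]
tool_rot: [-1.99, -2.428, 0.004]
ft_force: [0.6, -0.3, -0.4]
grip_width: 0.515
```

>>> {"api": "arm_command", "payload": {
  "motion": [
    [[31.5, 6.4, 0], [0, 0, 0], 0.5],
    [[31.5, 6.4, 0], [0, 0, 0], 0.5],
    [[0, 0, 0], [0, 0, -6.5], 0.5],
    [[0, 0, 0], [0, 0, -6.5], 0.5],
    [[0, 0, 0], [0, 0, -6.5], 0.5],
    [[0, 0, 0], [0, 0, -6.5], 0.5],
    [[0, 0, 0], [0, 0, -6.5], 0.5],
    [[0, 0, 0], [0, 0, 0], 0.5]
  ]
}}

```text
time: 11.42
position: [0.519, 0.1058, 0.1852]
tool_rot: [-1.227, -2.889, 0.004]
ft_force: [1.0, 0.1, -0.4]
grip_width: 0.503
```

>>> {"api": "arm_command", "payload": {
  "motion": [
    [[0, 0, 0], [0, 0, 0], 0.5],
    [[0, 0, 0], [0, 0, 0], 0.5]
  ]
}}

```text
time: 11.58
position: [0.5196, 0.1059, 0.1861]
tool_rot: [-1.236, -2.887, 0.002]
ft_force: [-0.2, -0.3, -0.3]
grip_width: 0.499
```

Run:
```python
from h import *
to(.5225,.103,.084,43.6)
```

```text
t 11.58 pos [0.5196 0.1059 0.1861] ywAng 43.65 tilt 0.1 F [-0.2 -0.3 -0.3] T [-0.03  0.06  0.02] w 0.499 q7 0.56
shift mm [ -4.1   0.2 102.1]
turn z deg 0.05
turn rvec deg [-0.09 -0.03  0.05]
```

>>> {"api": "arm_command", "payload": {
  "motion": [
    [[-4, 0, 20], [0, 0, 0], 0.5],
    [[0, 0, 25], [0, 0, 0], 0.5],
    [[0, 0, 25], [0, 0, 0], 0.5],
    [[0, 0, 20], [0, 0, 0], 0.5],
    [[0, 0, 12], [0, 0, 0], 0.5],
    [[0, 0, 0], [0, 0, 0], 0.5],
    [[0, 0, 0], [0, 0, 0], 0.5]
  ]
}}

```text
time: 12.17
position: [0.5228, 0.1031, 0.085]
tool_rot: [-1.233, -2.889, 0.001]
ft_force: [0.3, -0.9, 0.8]
grip_width: 0.5
```

Run:
```python
from h import *
to(.5225,.103,.084,43.6)
im,d=optics.get_image('side'); cv2.imwrite('pics/s7z.png',cv2.resize(im[110:230,185:315],None,fx=4.8,fy=4.8,interpolation=cv2.INTER_CUBIC))
to(.5225,.103,.084,43.6)
```

```text
t 12.17 pos [0.5228 0.1031 0.085 ] ywAng 43.77 tilt 0.05 F [ 0.3 -0.9  0.8] T [-0.03 -0.04  0.08] w 0.5 q7 0.62
shift mm [ 0.1 -0.3  1. ]
turn z deg 0.17
turn rvec deg [-0.05 -0.01  0.17]
t 12.22 pos [0.5236 0.1033 0.0859] ywAng 43.78 tilt 0.07 F [ 0.6 -0.1 -0.1] T [-0.05 -0.02 -0.02] w 0.501 q7 0.62
shift mm [ 0.6 -1.   1.9]
turn z deg 0.18
turn rvec deg [0.06 0.03 0.18]
```

View pics/s7z.png

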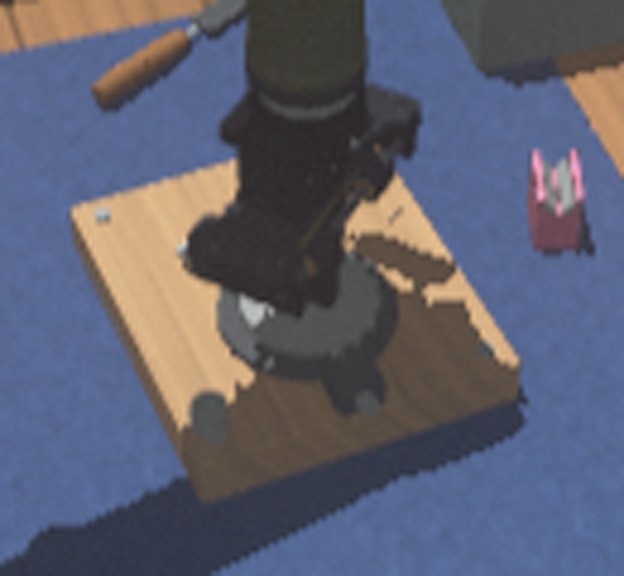

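The gripper sits over the grip at (300,290) with no contact forces. I'll close gently first.

>>> {"api": "arm_command", "payload": {
  "motion": [
    [[0, 0, 1], [0, 0, 0], 0.7],
    [[0, 0, 0], [0, 0, 0], 0.85],
    [[0, 0, 0], [0, 0, 0], 0.95],
    [[0, 0, 0], [0, 0, 0], 0.95],
    [[0, 0, 0], [0, 0, 0], 0.95],
    [[0, 0, 0], [0, 0, 0], 0.95],
    [[0, 0, 0], [0, 0, 0], 0.95],
    [[0, 0, 0], [0, 0, 0], 0.95]
  ],
  "force": 12
}}

```text
time: 12.88
position: [0.5234, 0.1036, 0.0845]
tool_rot: [1.231, 2.889, 0.002]
ft_force: [1.2, 1.3, 1.2]
grip_width: 0.175
```

>>> {"api": "arm_command", "payload": {
  "motion": [
    [[0, 0, 0], [0, 0, 0], 0.95],
    [[0, 0, 0], [0, 0, 0], 0.95],
    [[0, 0, 0], [0, 0, 0], 0.95],
    [[0, 0, 0], [0, 0, 0], 0.95]
  ],
  "force": 45
}}

```text
time: 13.22
position: [0.5234, 0.1037, 0.0845]
tool_rot: [1.231, 2.889, 0.002]
ft_force: [1.8, 2.3, 2.7]
grip_width: 0.18
```

Run:
```python
from h import *
to(.5225,.103,.084,43.6)
```

```text
t 13.22 pos [0.5234 0.1037 0.0845] ywAng 43.84 tilt 0.08 F [1.8 2.3 2.7] T [ 0.39 -0.44 -0.02] w 0.18 q7 0.62
shift mm [ 0.2 -1.1  0.5]
turn z deg 0.24
turn rvec deg [0.08 0.02 0.24]
```

Gripped firmly (15.6 mm wide). Turning clockwise in stages.

>>> {"api": "arm_command", "payload": {
  "motion": [
    [[0, 0, 0], [0, 0, 3], 0.95],
    [[0, 0, 0], [0, 0, 3], 0.95],
    [[0, 0, 0], [0, 0, 3], 0.95],
    [[0, 0, 0], [0, 0, 3], 0.95],
    [[0, 0, 0], [0, 0, 3], 0.95],
    [[0, 0, 0], [0, 0, 3], 0.95]
  ]
}}

```text
time: 13.72
position: [0.5233, 0.1035, 0.0845]
tool_rot: [1.671, 2.66, 0.001]
ft_force: [0.0, 2.1, 3.6]
grip_width: 0.18
```

>>> {"api": "arm_command", "payload": {
  "motion": [
    [[0, 0, 0], [0, 0, 2], 0.95],
    [[0, 0, 0], [0, 0, 2], 0.95],
    [[0, 0, 0], [0, 0, 2], 0.95],
    [[0, 0, 0], [0, 0, 2], 0.95],
    [[0, 0, 0], [0, 0, 2], 0.95],
    [[0, 0, 0], [0, 0, 2], 0.95],
    [[0, 0, 0], [0, 0, 2], 0.95],
    [[0, 0, 0], [0, 0, 0], 0.95]
  ]
}}

```text
time: 14.38
position: [0.523, 0.1034, 0.0845]
tool_rot: [-1.982, -2.437, -0.001]
ft_force: [0.8, 1.9, 5.0]
grip_width: 0.183
```

Run:
```python
from h import *
to(.5225,.103,.084,-30)
for n in('side','top'):
    im,d=optics.get_image(n); cv2.imwrite(f'pics/{n}8z.png',cv2.resize(im[110:230,185:315] if n=='side' else im[140:245,160:275],None,fx=4.8,fy=4.8,interpolation=cv2.INTER_CUBIC))
```

```text
t 14.38 pos [0.523  0.1034 0.0845] ywAng 11.77 tilt 0.03 F [0.8 1.9 5. ] T [ 0.21 -0.02 -0.02] w 0.183 q7 0.08
shift mm [-0.3 -0.6  0.5]
turn z deg 41.77
turn rvec deg [ 1.000e-02 -3.000e-02  4.177e+01]
```

View pics/side8z.png

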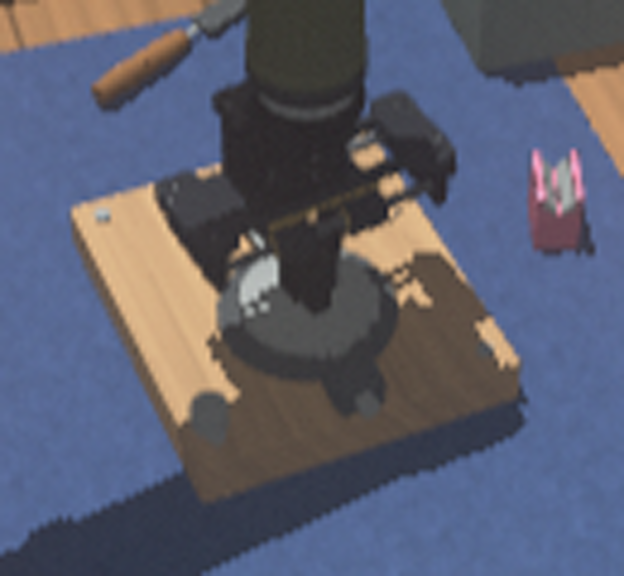

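View pics/top8z.png

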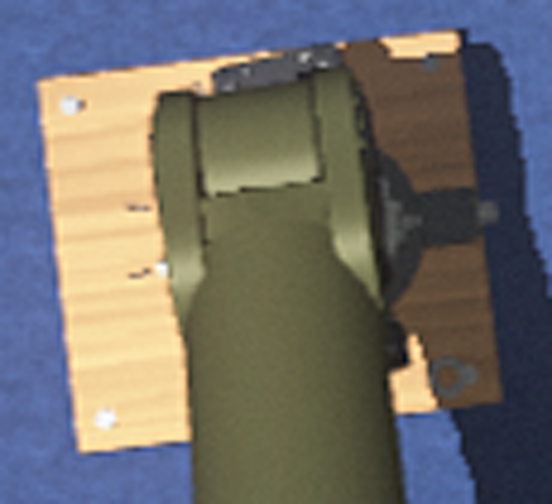

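The arm tip at (162,268) in the top zoom is level with the first mark, so that is the first stop. On to the second.

>>> {"api": "arm_command", "payload": {
  "motion": [
    [[0, 0, 0], [0, 0, 2.5], 0.95],
    [[0, 0, 0], [0, 0, 2.5], 0.95],
    [[0, 0, 0], [0, 0, 2.5], 0.95],
    [[0, 0, 0], [0, 0, 2.5], 0.95]
  ]
}}

```text
time: 14.82
position: [0.5229, 0.1034, 0.0845]
tool_rot: [-2.186, -2.256, -0.0]
ft_force: [0.3, 2.6, 4.9]
grip_width: 0.179
```

Run:
```python
from h import *
to(.5225,.103,.084,-30)
```

```text
t 14.82 pos [0.5229 0.1034 0.0845] ywAng 1.8 tilt 0.02 F [0.3 2.6 4.9] T [0.22 0.15 0.11] w 0.179 q7 -0.09
shift mm [-0.4 -0.4  0.5]
turn z deg 31.8
turn rvec deg [-1.00e-02 -2.00e-02  3.18e+01]
```

>>> {"api": "arm_command", "payload": {
  "motion": [
    [[0, 0, 0], [0, 0, 2.5], 0.95],
    [[0, 0, 0], [0, 0, 2.5], 0.95],
    [[0, 0, 0], [0, 0, 2.5], 0.95],
    [[0, 0, 0], [0, 0, 3], 0.95],
    [[0, 0, 0], [0, 0, 0], 0.95]
  ]
}}

```text
time: 15.23
position: [0.5227, 0.1034, 0.0845]
tool_rot: [-2.384, -2.045, 0.0]
ft_force: [-0.9, 1.3, 5.9]
grip_width: 0.181
```

Run:
```python
from h import *
to(.5225,.103,.084,-30)
```

```text
t 15.23 pos [0.5227 0.1034 0.0845] ywAng -8.74 tilt 0.04 F [-0.9  1.3  5.9] T [0.2  0.18 0.  ] w 0.181 q7 -0.26
shift mm [-0.4 -0.2  0.5]
turn z deg 21.26
turn rvec deg [-4.000e-02 -2.000e-02  2.126e+01]
```

>>> {"api": "arm_command", "payload": {
  "motion": [
    [[0, 0, 0], [0, 0, 2.5], 0.95],
    [[0, 0, 0], [0, 0, 2.5], 0.95],
    [[0, 0, 0], [0, 0, 2.5], 0.95],
    [[0, 0, 0], [0, 0, 1.5], 0.95]
  ]
}}

```text
time: 15.57
position: [0.5226, 0.1034, 0.0844]
tool_rot: [-2.536, -1.853, 0.001]
ft_force: [-2.2, 2.1, 7.0]
grip_width: 0.176
```

Run:
```python
from h import *
to(.5225,.103,.084,-30)
```

```text
t 15.57 pos [0.5226 0.1034 0.0844] ywAng -17.69 tilt 0.05 F [-2.2  2.1  7. ] T [0.25 0.32 0.17] w 0.176 q7 -0.42
shift mm [-0.4  0.1  0.4]
turn z deg 12.31
turn rvec deg [-0.05 -0.   12.31]
```

>>> {"api": "arm_command", "payload": {
  "motion": [
    [[0, 0, 0], [0, 0, 2.5], 0.95],
    [[0, 0, 0], [0, 0, 2.5], 0.95],
    [[0, 0, 0], [0, 0, 2.5], 0.95],
    [[0, 0, 0], [0, 0, 2.5], 0.95],
    [[0, 0, 0], [0, 0, 1], 0.95],
    [[0, 0, 0], [0, 0, 0], 0.95],
    [[0, 0, 0], [0, 0, 0], 0.95]
  ]
}}

```text
time: 16.15
position: [0.5224, 0.1034, 0.0844]
tool_rot: [-2.701, -1.603, 0.001]
ft_force: [-2.3, 2.6, 6.8]
grip_width: 0.179
```

Run:
```python
from h import *
to(.5225,.103,.084,-30)
for n in('side','top'):
    im,d=optics.get_image(n); cv2.imwrite(f'pics/{n}9z.png',cv2.resize(im[110:230,185:315] if n=='side' else im[140:245,160:275],None,fx=4.8,fy=4.8,interpolation=cv2.INTER_CUBIC))
```

```text
t 16.15 pos [0.5224 0.1034 0.0844] ywAng -28.61 tilt 0.08 F [-2.3  2.6  6.8] T [0.26 0.43 0.02] w 0.179 q7 -0.6
shift mm [-0.3  0.3  0.4]
turn z deg 1.39
turn rvec deg [-0.08  0.01  1.39]
```

View pics/top9z.png

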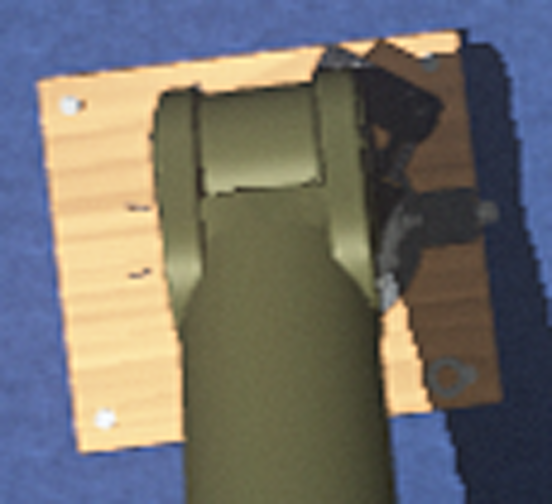

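View pics/side9z.png

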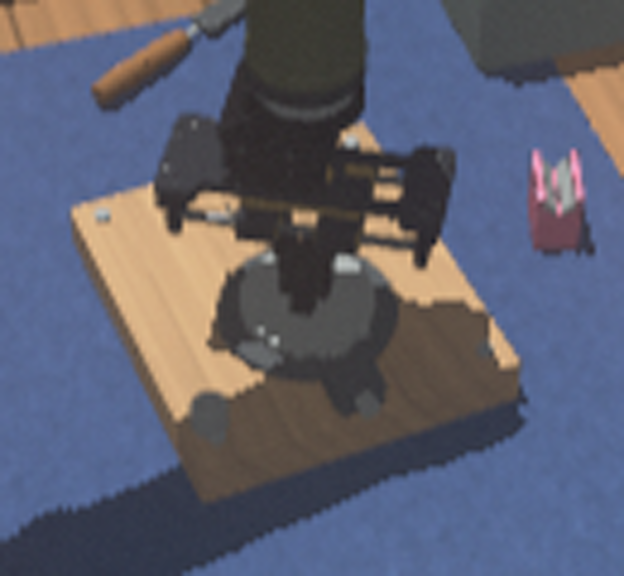

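Rising torque (0.11, then 0.17 N m) on the second and third ridges, falling to about 0 after each, shows two more clicks, making three in all. The jaws now read 61.4° for the grip against a nominal 60°. I'll trim it by 1°.

>>> {"api": "arm_command", "payload": {
  "motion": [
    [[0, 0, 0], [0, 0, 1], 0.95],
    [[0, 0, 0], [0, 0, 0], 0.95],
    [[0, 0, 0], [0, 0, 0], 0.95],
    [[0, 0, 0], [0, 0, 0], 0.95]
  ]
}}

```text
time: 16.58
position: [0.5224, 0.1034, 0.0844]
tool_rot: [-2.714, -1.579, 0.001]
ft_force: [-1.5, 1.4, 7.6]
grip_width: 0.179
```

Run:
```python
from h import *
U,V=np.meshgrid(np.arange(512),np.arange(384))
T=[]
for i in range(6):
    I,d=optics.get_image('side'); T.append(ctrl.get_state()['torque'][2])
print('Tz',np.round(T,3))
to(.5225,.103,.084,-30)
c=w2px('side',[.5225+.105*.5,.103+.105*.866,.0585]);print('expected tip px',c)
P=px2w('side',U,V,d);x,y,z=np.moveaxis(P,-1,0);r=np.hypot(x-.5225,y-.103)
a=(d>0)&(z>.049)&(z<.063)&(r>.055)&(r<.11)&(abs(np.degrees(np.arctan2(y-.103,x-.5225))-60)<25)
p=P[a];print(a.sum(),np.round(p,3)[:20].tolist(), np.degrees(np.arctan2(p[:,1]-.103,p[:,0]-.5225)).round(1)[:30])
cv2.imwrite('pics/s10z.png',cv2.resize(I[120:200,200:300],None,fx=7,fy=7,interpolation=cv2.INTER_CUBIC))
cv2.imwrite('pics/s10.png',I)
```

```text
Tz [-0.051  0.013  0.03  -0.01  -0.001 -0.018]
t 16.88 pos [0.5224 0.1035 0.0844] ywAng -29.61 tilt 0.08 F [-1.7  1.7  7.3] T [ 0.24  0.42 -0.02] w 0.18 q7 -0.62
shift mm [-0.4  0.3  0.4]
turn z deg 0.39
turn rvec deg [-0.08  0.    0.39]
expected tip px [255.11368924 150.60916739]
1 [[0.571, 0.139, 0.051]] [36.4]
```

View pics/s10z.png

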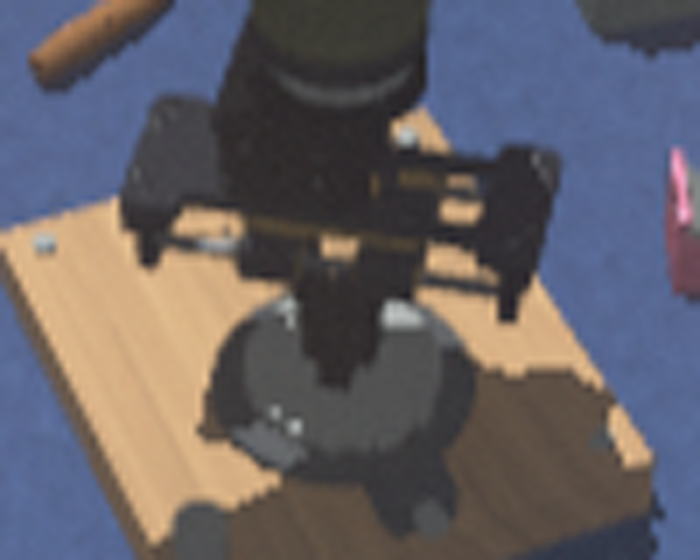

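View pics/s10.png

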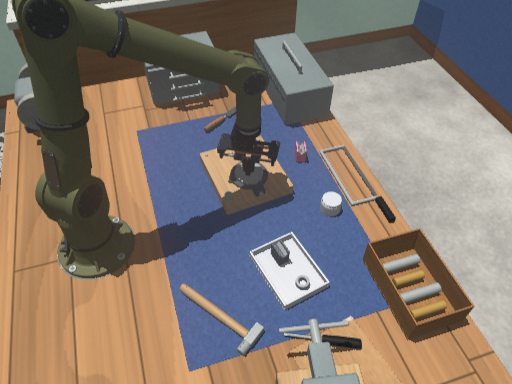

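The tip is hidden behind the gripper, and the moment about the dial axis averages about 0. The vee block stands in the tray at (282,251), and the bystanders are unmoved. Handing in.

```bash
python3 -c "
from bench import ctrl
print(ctrl.close_job())"
```

```text
the job is handed in; nothing more can be done
None
```

The vee block is in the tray, and the dial sits in its third stop with the grip still held. I handed the job in at about 17 s of the 54 s allowed.

- **Vee block:** I lifted the dark steel block off the board and stood it upright in the empty +y half of the tray. The fingers were still closing when the lift began, so the block slipped about 5 mm in the jaws. I measured its new height before lowering it, and it went down with about 12 N of contact. Later pictures show it upright and the ring untouched.
- **Dial:** I turned the wing grip clockwise through three clicks.
  - **First stop:** it showed in the top view, with the arm tip level with the first mark.
  - **Second and third stops:** I counted these from the torque, which rose to 0.11 and then 0.17 N m on the ridges and fell to about 0 after each.
- **Last checks:**
  - The jaws read 60.4° against a nominal 60.0° for the third stop, which is a dial angle of about 1.31 rad.
  - The moment about the dial axis averaged about 0, with noise up to 0.05 N m.
  - The opening was 15.7 mm on the 16 mm bar, at a 45 N grip setting.
  - The wrist force was under 8 N.
- **Not confirmed:** the gripper hid the arm tip and third mark from both cameras, so the third stop rests on the torque and the jaw angle. I checked the other tools and parts only by eye; none appeared to have moved.

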